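# Collar the torch and show its lens to the inspection camera

### The job

Slide the loose aluminium collar over the slim tail of the standing torch and let go once it sits down on the shoulder. Then pick the torch up by its tail, collar still seated, and hold it in the air with its lens facing straight into the inspection camera: centred, square on, and 10 cm from lens to lens. Finish while holding it still there; do not bump the camera or let the torch fall over, and leave the bulbs and the wrench where they are.

Things in the scene. Friction and masses are not known exactly. Their poses are not given: they have to be found in the camera images.
- torch: Black stepped round torch, 115 mm tall, 0.17 kg, standing loose on its lens, tail up. Origin: centre of the lens face (underside); +z from lens to tail. Along z: head 46 mm across to 26 mm, taper to a body 36 mm across that ends in a flat shoulder at 70 mm, then a slim tail 26 mm across up to 115 mm, its last 4 mm chamfered to 18 mm across
- torch_shoulder (a point): Point on the torch's axis at the height of the flat shoulder where the collar sits, 70 mm from the lens face; same axes as the torch
- torch_tail (a point): Centre of the torch's tail end, 115 mm from the lens face, same axes as the torch
- collar: Loose plain aluminium ring lying flat on the slab: 42 mm outside, 29 mm hole, 12 mm high, about 0.03 kg. Origin: on its axis, at its underside; +z is the ring's axis, up. Either face may go down on the shoulder. When seated, 33 mm of tail stand above it
- cam_stand: Fixed stand of the inspection camera: square foot 80 x 80 mm, 12 mm thick, with a short post. Origin: centre of the foot's underside; +z is up. It cannot move. The camera on it leans towards the stand's -x by 0.35 rad from the vertical
- cam_head: The fixed camera: grey cylinder 40 mm across and 44 mm long, tilted on its stand, lens at the upper end about 95 mm above the slab. Origin: centre of its lens face; +z is the direction it looks, upwards and leaning 0.35 rad from vertical (roughly back towards the robot)
- bulb_a: Bystander: glass downlight bulb 50 mm across, about 54 mm tall, standing face down with its pins up. Origin: centre of its underside
- bulb_b: Bystander: second bulb, the same as the first. Origin: centre of its underside
- wrench: Bystander: steel wrench 160 mm long lying flat along its own x. Origin: on its underside, about the middle
- orange_box: Bystander: fixed translucent orange box with a closed swing lid, 130 x 170 mm in plan, about 110 mm high with the lid's knob. Origin: centre of its underside

How it is judged (in metres and radians):
On the way:
1. the collar sits on the shoulder of the standing torch, let go by the fingers (z of collar in the frame of torch_shoulder between -0.003 and 0.003 m and horizontal distance between collar and torch_shoulder below 0.004 m and angle between the z axis of collar and the z axis of torch, either way round below 0.1 rad and height (world z) of torch below 0.004 m and angle between torch's own z axis and vertical below 0.06 rad and contact force between the fingers and collar below 0.3 N), for 0.2 s.
At the end, for the whole second after the job is handed in: The fingers hold the torch still in the air; its lens centre is within 12 mm either way of the camera's axis and 85 to 115 mm in front of the camera's lens, facing it, the two axes parallel within 0.12 rad; the collar still sits on the shoulder (within 5 mm); the torch does not touch the camera (x of torch in the frame of cam_head between -0.012 and 0.012 m and y of torch in the frame of cam_head between -0.012 and 0.012 m and z of torch in the frame of cam_head between 0.085 and 0.115 m and z of torch_tail in the frame of cam_head above 0.18 m and angle between the z axis of torch and the z axis of cam_head, either way round below 0.12 rad and distance between collar and torch_shoulder below 0.005 m and angle between the z axis of collar and the z axis of torch, either way round below 0.12 rad and height (world z) of torch above 0.14 m and contact force between the fingers and torch above 2 N and contact force between torch and cam_stand below 0.2 N and linear speed of torch below 0.02 m/s and angular speed of torch below 0.15 rad/s); the arm keeps its last pose, push and grip.
It fails at once if the camera or its stand is bumped (over 4 N) (contact force between cam_stand and anything else above 4 N).
It fails at once if the torch falls over (angle between torch's own z axis and vertical above 0.9 rad).
It fails at once if a bulb or the wrench is moved by over 20 mm (distance of any of bulb_a, bulb_b, wrench from where it was at the start of the episode above 0.02 m).
It also fails if it takes over 59 s, if anything falls off the work surface, if the arm or the gripper's body presses on something with over 40 N, if the wrist force passes 120 N, or if a joint passes its speed limit or range.

### The arm

A 6-joint arm with a two-finger parallel gripper is mounted at the origin on the work surface. World frame = base frame: x ahead of the robot, y to its left, z up, the work surface at z = 0. Lengths are in mm, angles in degrees, forces in N, time in s.
With the tool pointing down it reaches from about 300 to 850 mm from the base axis. Payload 4.2 kg.
Tool frame: the origin (TCP) lies on the centre line of the jaws, within the pads' length; the fingertips stand 8 mm ahead of it and the grasp point (between the pads) lies 11 mm behind it; z points along the fingers, y is the line along which they close (so a half turn about z gives the same grasp; the last joint's range is limited). The gripper opens to 91 mm and grips with 3 to 60 N. Pads are 32 mm wide; open, the fingers measure 118 mm over their backs; the gripper's body (76 mm by 178 mm) begins 60 mm behind the grasp point.
Start: joints at [-75.86, 18.312, 89.639, -0, 72.044, -1.146], TCP at [151.6, -554.675, 183.076] pointing down, gripper open.
Joint ranges: [-177.97, 177.97], [-48.28, 115.42], [12.27, 149.76], [-77.06, 257.06], [2.81, 150.46], [-146.56, 146.56]. Speed limits (degrees/s): [147.25, 147.25, 180, 180, 180, 180].

### API

Orientations are given as [roll, pitch, yaw] about the fixed x, y, z axes, in that order (R = Rz(yaw) Ry(pitch) Rx(roll)).
In Python, from workcell import telemetry, eyes, ticket gives the robot as it stands. The module is installed in compiled form; this text tells all that it offers.
- The arm moves only by the shell command python3 -m crank 'ROWS' [OPENING] [FORCE]. ROWS is JSON, a list of rows, each an object of numbers: "dx", "dy", "dz": the shift along the world's x, y, z normalised to -1 to 1, where 1 is 80 cm; "yaw": the turn about the world's z normalised to -1 to 1, where 1 is 5 degrees. A call has 1 to 10 rows; each row shifts and turns the commanded pose from where the row before left it; what a row does not reach is not made up. A row lasts 1/8 s, in which the tool goes at most 62.5 mm and 10.7 degrees, less where a joint would pass 70% of its speed; a pose out of reach is approached as far as the arm can. A call with a number of a shift or a turn outside -1 to 1 is refused whole. A call with a gripper value outside its range is refused whole. OPENING is the opening, from 0 (shut) to 1 (fully open), set as the call begins (- or left out, the last holds). The fingers move at their own pace and stop on an object; FORCE is the grip in N (left out, the last holds). Time passes only in rows, so rows that do not move let the fingers close. It gives the time, the measured TCP pose, the force, the opening and the grip force at its end, in the units of the state.
- telemetry.state(): the state, without advancing time (a new reading comes with each control period).
- eyes.grab_frame(name): name is "scene" or "top" or "wrist"; returns the picture (400x640x3 uint8, red, green, blue); there is no depth.
- eyes.calibration(name): a dict with "camera_matrix" (3x3 intrinsics, pixels), "world_from_camera" (4x4, takes a point from camera to world coordinates). Camera axes: x right, y down, z forward; pixel columns grow to the right and rows downward; lengths in mm; the calibration is good to about 2 mm. A picture is of the moment at which its call begins: read the wrist's pose just before it. calibration takes no time and is no camera call; for the wrist camera it gives the pose at the moment of the call.
- ticket.job_done(): hands the job in; it is judged then, once.
The state is a dict: "time_s": time; "qpos": joint angles; "qvel": joint speeds; "effort": joint torques, N m; "ee_pos": TCP position; "ee_rot": TCP orientation; "force": force on the tool from outside, world axes, zero at the start; "torque": the same for the moment, N m; "gripper_width": finger opening in mm; "gripper_force": force on a finger pad.
Only numpy, scipy, OpenCV 4.12 (cv2) and the standard library are available. Lean on these libraries where they do the work, as an engineer would, in place of code of your own. Each camera call takes 0.05 s, during which the arm holds its last target. There are 200 camera calls.

## Working session

There is one attempt and no reset: what is moved stays moved. The work goes in short steps, Python scripts to look and compute and a shell command to move; the robot and the scene stay as the last step left them, time stands still between calls to the robot, and variables do not carry over. Pictures are saved under pics/ and viewed, at most 10 in all, crops included, and the job is handed in when it is done.

```bash
mkdir -p pics; cat > h.py <<'E'
import numpy as np, cv2
from workcell import telemetry, eyes, ticket
def grab(n,f=None):
    c=eyes.calibration(n); im=eyes.grab_frame(n)
    if f: cv2.imwrite('pics/'+f,im[:,:,::-1])
    return im,np.array(c["camera_matrix"]),np.array(c["world_from_camera"])
def on_plane(px,K,T,z):
    d=T[:3,:3]@np.linalg.solve(K,[px[0],px[1],1.]); o=T[:3,3]
    return o+d*(z-o[2])/d[2]
def proj(P,K,T):
    p=np.linalg.inv(T)@np.append(P,1); q=K@p[:3]; return q[:2]/q[2]
E
python3 - <<'E'
from h import *
np.set_printoptions(precision=3,suppress=True)
for n in("top","scene"):
    im,K,T=grab(n,n+"0.png"); print(n,K.tolist(),T.round(3).tolist())
print(telemetry.state())
E
```

```text
top [[464.9416264997491, 0.0, 321.1195030372779], [0.0, 464.9416264997491, 197.2414310963464], [0.0, 0.0, 1.0]] [[-0.027, -0.987, 0.157, 389.064], [-1.0, 0.029, 0.012, 45.451], [-0.016, -0.157, -0.987, 1407.336], [0.0, 0.0, 0.0, 1.0]]
scene [[490.29428742804856, 0.0, 311.54633585758864], [0.0, 490.29428742804856, 198.21431904886174], [0.0, 0.0, 1.0]] [[0.185, 0.762, -0.621, 1343.108], [0.983, -0.143, 0.118, -91.694], [0.001, -0.632, -0.775, 996.644], [0.0, 0.0, 0.0, 1.0]]
{'time_s': 0.1, 'qpos': array([-75.861,  18.346,  89.698,  -0.001,  72.042,  -1.148]), 'qvel': array([-0.085, -0.1  , -0.127, -0.014,  0.097, -0.031]), 'effort': array([  0.001, -41.333, -23.251,   0.073,   0.042,  -0.   ]), 'ee_pos': array([ 151.461, -554.198,  182.33 ]), 'ee_rot': array([-179.914,   -0.001,   15.287]), 'force': array([-0.145, -0.913,  0.091]), 'torque': array([-0.041, -0.002,  0.038]), 'gripper_force': 0.0, 'gripper_width': 91.16140622868116}
```

View pics/top0.png

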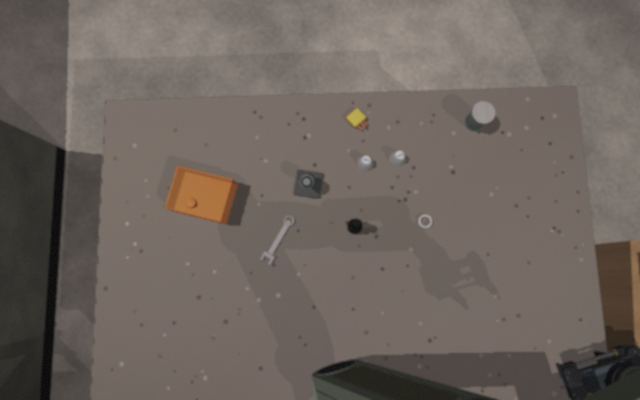

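View pics/scene0.png

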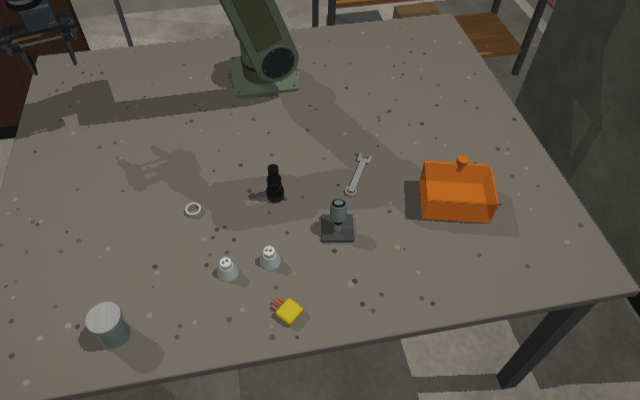

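The top picture shows the collar near (425,221), the torch near (355,227) and the camera stand near (308,184). The bulbs are at (366,161) and (400,157). The scene picture shows the collar at (193,210), the torch at (274,183) and the camera at (338,210). Next I'll zoom in on both.

```bash
python3 - <<'E'
from h import *
t=cv2.imread('pics/top0.png'); s=cv2.imread('pics/scene0.png')
a=cv2.resize(t[164:204,282:332],None,fx=8,fy=8,interpolation=cv2.INTER_CUBIC)
b=cv2.resize(s[190:250,306:381],(400,320),interpolation=cv2.INTER_CUBIC)
c=cv2.resize(t[205:245,335:385],None,fx=8,fy=8,interpolation=cv2.INTER_CUBIC)*1
d=cv2.resize(s[155:215,240:315],(400,320),interpolation=cv2.INTER_CUBIC)
im=np.vstack([np.hstack([a,b]),np.hstack([c,d])])
im=cv2.resize(im,(744,595)); im=(255*(im/255.)**.6).astype(np.uint8)
cv2.imwrite('pics/z.png',im)
T={}
for n in("top","scene"):
    c=eyes.calibration(n);T[n]=(np.array(c["camera_matrix"]),np.array(c["world_from_camera"]))
P=lambda n,px,z:on_plane(px,*T[n],z).round(0)
print('collar',P("top",(425,221),12),P("scene",(193,209.5),8))
print('torch',P("top",(353.5,226),90))
print('stand',P("top",(308,184),12),P("scene",(338,229),12))
print('bulbs',P("top",(366,161),45),P("top",(400,157),45))
E
```

```text
collar [ 530. -248.   12.] [ 532. -246.    8.]
torch [514. -28.  90.]
stand [654. 101.  12.] [662. 104.  12.]
bulbs [712. -76.  45.] [ 722. -178.   45.]
```

View pics/z.png

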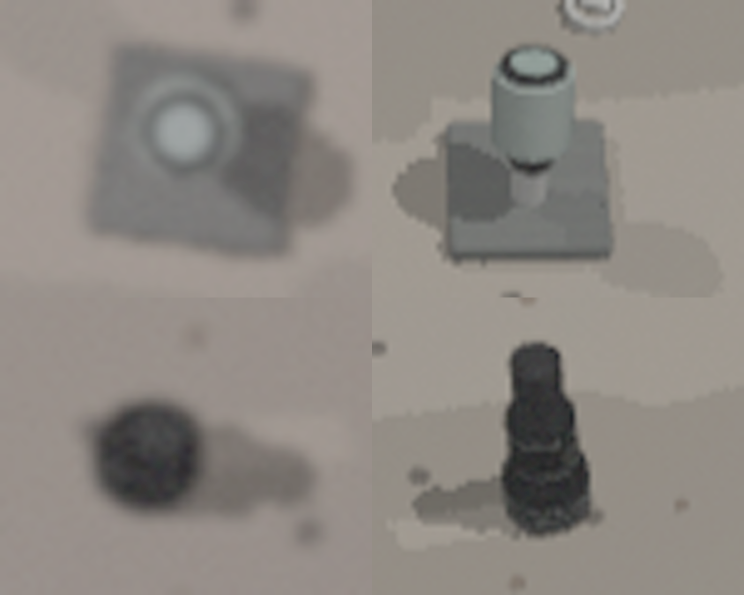

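The zoom shows the foot corners at (118,45), (313,70), (290,255) and (90,232), and the lens at (183,130) in the top view and (533,65) in the scene view.

```bash
cat >> h.py <<'E'
def tri(obs):
    A=np.zeros((3,3));b=np.zeros(3)
    for px,K,T in obs:
        d=T[:3,:3]@np.linalg.solve(K,[px[0],px[1],1.]);d/=np.linalg.norm(d);M=np.eye(3)-np.outer(d,d)
        A+=M;b+=M@T[:3,3]
    return np.linalg.solve(A,b)
def cal(n):
    c=eyes.calibration(n);return np.array(c["camera_matrix"]),np.array(c["world_from_camera"])
E
python3 - <<'E'
from h import *
t=lambda u,v:(282-.5+.06+u/7.44,164-.5+.06+v/7.44)
s=lambda u,v:(306-.4+(u-372)/4.96,190-.4+v/4.96)
C=[on_plane(t(*p),*cal("top"),12) for p in[(118,45),(313,70),(290,255),(90,232)]]
c=np.mean(C,0);print(np.round(C),c)
for i in range(4):
    e=C[(i+1)%4]-C[i];print(np.linalg.norm(e),np.degrees(np.arctan2(e[1],e[0])))
S=[on_plane(s(*p),*cal("scene"),12) for p in[(450,122),(603,122),(612,250),(447,250)]]
print(np.round(S),np.mean(S,0))
for i in range(4):
    e=S[(i+1)%4]-S[i];print(np.linalg.norm(e),np.degrees(np.arctan2(e[1],e[0])))
L=tri([(t(183,130),*cal("top")),(s(533,65),*cal("scene"))]);print("lens",L, on_plane(t(183,130),*cal("top"),95),on_plane(s(533,65),*cal("scene"),95))
t2=lambda u,v:(335-.5+u/7.44,205-.5+(v-297)/7.44)
s2=lambda u,v:(240-.4+(u-372)/4.96,155-.4+(v-297)/4.96)
print("tail",on_plane(s2(537,358),*cal("scene"),115),"base",on_plane(s2(546,500),*cal("scene"),10))
E
```

```text
[[700. 133.  12.]
 [687.  53.  12.]
 [610.  64.  12.]
 [622. 146.  12.]] [654.47801599  98.84140521  12.        ]
81.20480315943219 -99.17583354369104
77.6951826841295 171.48520411975218
82.44211777969896 81.69339313213668
78.94137810069999 -9.41640560879427
[[610.  73.  12.]
 [624. 149.  12.]
 [702. 135.  12.]
 [687.  56.  12.]] [655.56990213 103.18452633  12.        ]
77.88077602968895 79.38884566769303
78.60951144469982 -10.459819500028118
80.61782371451181 -100.61671420469509
78.64210240421228 167.54568646661326
lens [646.62861849 103.52478156  96.42699749] [646.81557656 103.10568329  95.        ] [645.58116541 104.3233853   95.        ]
tail [522.06909121 -32.33360331 115.        ] base [525.97888201 -34.44178635  10.        ]
```

```bash
python3 -m crank '[{"dx":0.053,"dy":0.043},{"dx":0.053,"dy":0.043},{"dx":0.053,"dy":0.043,"yaw":-1},{"dx":0.053,"dy":0.043,"yaw":-1},{"dx":0.053,"dy":0.043,"yaw":-1},{"dx":0.053,"dy":0.043,"yaw":-1},{"dx":0.053,"dy":0.043,"yaw":-1},{"dx":0.053,"dy":0.043},{"dx":0.045,"dy":0.04},{}]' 1 20
python3 - <<'E'
from h import *
im,K,T=grab("wrist","w1.png");print(telemetry.state()['ee_pos'],T.round(2).tolist());print(K[0],proj([531,-247,12],K,T))
E
```

```text
[ 151.49404448 -554.25936942  182.43110631] [[0.26, -0.92, -0.27, 227.74], [-0.96, -0.25, -0.07, -533.19], [-0.0, 0.28, -0.96, 384.31], [0.0, 0.0, 0.0, 1.0]]
[278.55260035   0.         313.46148578] [  98.39310183 -309.88746419]validation failed for argument at $[0]...
```

View pics/w1.png

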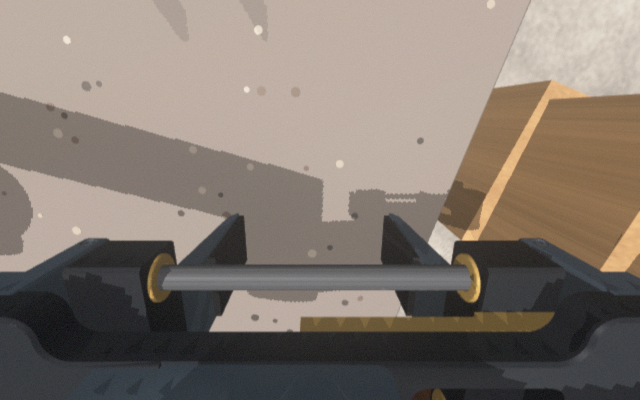

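The move was refused, probably because every row needs all four keys. The wrist picture shows the fingers and empty slab. I'll send the move again with full rows.

```bash
python3 -m crank '[{"dx":0.053,"dy":0.043,"dz":0,"yaw":0},{"dx":0.053,"dy":0.043,"dz":0,"yaw":0},{"dx":0.053,"dy":0.043,"dz":0,"yaw":-1},{"dx":0.053,"dy":0.043,"dz":0,"yaw":-1},{"dx":0.053,"dy":0.043,"dz":0,"yaw":-1},{"dx":0.053,"dy":0.043,"dz":0,"yaw":-1},{"dx":0.053,"dy":0.043,"dz":0,"yaw":-1},{"dx":0.053,"dy":0.043,"dz":0,"yaw":0},{"dx":0.02,"dy":0.04,"dz":0,"yaw":0},{"dx":0,"dy":0,"dz":0,"yaw":0}]' 1 20
python3 - <<'E'
from h import *
im,K,T=grab("wrist","w2.png");print(telemetry.state()['ee_pos'],telemetry.state()['ee_rot'],T.round(2).tolist());print(proj([531,-247,12],K,T),proj([520,-31,115],K,T))
E
```

```text
time_s: 1.4
ee_pos: [507.6, -245.3, 182.6]
ee_rot: [-180.0, 0.1, -9.5]
force: [0.1, -0.6, 0.3]
gripper_width: 91.0
gripper_force: 0.0
[ 506.95642013 -246.63879523  182.67853461] [ 1.79986928e+02  5.48221214e-02 -9.58396527e+00] [[-0.16, -0.95, -0.28, 585.73], [-0.99, 0.16, 0.05, -258.5], [0.0, 0.28, -0.96, 384.5], [0.0, 0.0, 0.0, 1.0]]
[311.62175294 156.00472114] [106.29942147 215.76806175]
```

View pics/w2.png

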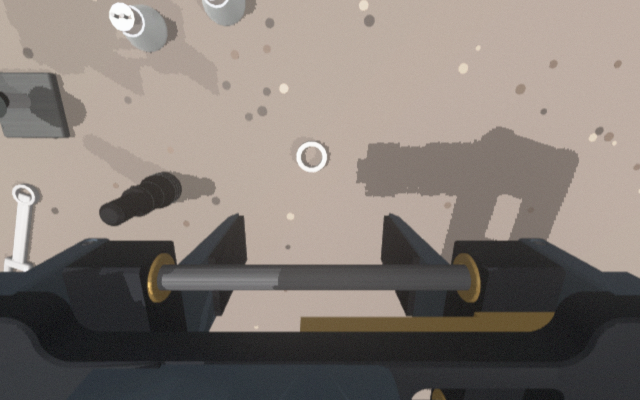

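The collar's ring is centred near (312,157), as predicted, and the torch tail shows near (113,215).

```bash
python3 - <<'E'
from h import *
im=cv2.imread('pics/w2.png'); K,T=cal("wrist")
g=cv2.cvtColor(im,cv2.COLOR_BGR2GRAY)[135:180,290:335]
m=(g>195).astype(np.uint8);n,l,st,ce=cv2.connectedComponentsWithStats(m);k=1+np.argmax(st[1:,4])
p=np.argwhere(l==k)[:,::-1].astype(np.float32);(c,r)=cv2.minEnclosingCircle(p);c=np.array(c)+[290,135];print(c,r,on_plane(c,K,T,12))
b=(cv2.cvtColor(im,cv2.COLOR_BGR2GRAY)[170:240,90:190]);print("tail",on_plane((112.5,214.5),K,T,113))
cv2.imwrite('pics/tz.png',cv2.convertScaleAbs(cv2.resize(b,None,fx=6,fy=6,interpolation=cv2.INTER_CUBIC),alpha=2))
E
```

```text
[310.96979904 156.83389282] 15.692561149597168 [ 529.29604425 -247.45749967   12.        ]
tail [519.40568094 -37.64112835 113.        ]
```

View pics/tz.png

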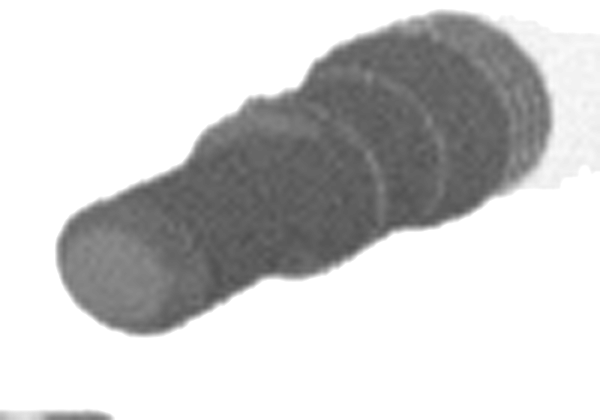

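Zooming in, the tail's end face centres near (110,215), which puts the torch at about (521,-34). Next I'll grip the collar.

```bash
python3 -m crank '[{"dx":0.028,"dy":-0.001,"dz":-0.05,"yaw":0},{"dx":0,"dy":0,"dz":-0.06,"yaw":0},{"dx":0,"dy":0,"dz":-0.06,"yaw":0},{"dx":0,"dy":0,"dz":-0.03,"yaw":0},{"dx":0,"dy":0,"dz":-0.013,"yaw":0},{"dx":0,"dy":0,"dz":0,"yaw":0},{"dx":0,"dy":0,"dz":0,"yaw":0}]' 1 12
python3 -m crank '[{"dx":0,"dy":0,"dz":0,"yaw":0},{"dx":0,"dy":0,"dz":0,"yaw":0},{"dx":0,"dy":0,"dz":0,"yaw":0},{"dx":0,"dy":0,"dz":0,"yaw":0},{"dx":0,"dy":0,"dz":0,"yaw":0},{"dx":0,"dy":0,"dz":0,"yaw":0},{"dx":0,"dy":0,"dz":0,"yaw":0},{"dx":0,"dy":0,"dz":0,"yaw":0}]' 0 12
```

```text
time_s: 2.33
ee_pos: [530.0, -249.1, 14.0]
ee_rot: [179.9, -0.1, -9.7]
force: [1.0, 0.4, 0.6]
gripper_width: 90.9
gripper_force: 0.0
time_s: 3.32
ee_pos: [529.2, -248.3, 12.7]
ee_rot: [180.0, 0.0, -9.7]
force: [0.5, 0.3, 0.4]
gripper_width: 14.1
gripper_force: 0.0
```

The fingers have closed to 14 mm without holding anything, so I'll open them, lift and look again.

```bash
python3 -m crank '[{"dx":0,"dy":0,"dz":0,"yaw":0},{"dx":0,"dy":0,"dz":0,"yaw":0}]'
python3 - <<'E'
from h import *
a,K,T=grab("scene");K2,T2=cal("wrist");b,_,_=grab("wrist")
z=cv2.resize(a[150:240,140:260],(640,480),interpolation=cv2.INTER_CUBIC)
im=np.hstack([cv2.resize(z,(400,300)),cv2.resize(b,(400,300))])
cv2.imwrite('pics/c3.png',im[:,:,::-1]);
E
```

```text
time_s: 3.58
ee_pos: [529.2, -248.3, 12.7]
ee_rot: [180.0, 0.0, -9.7]
force: [-0.1, -0.6, 0.3]
gripper_width: 0.5
gripper_force: 0.0
```

View pics/c3.png

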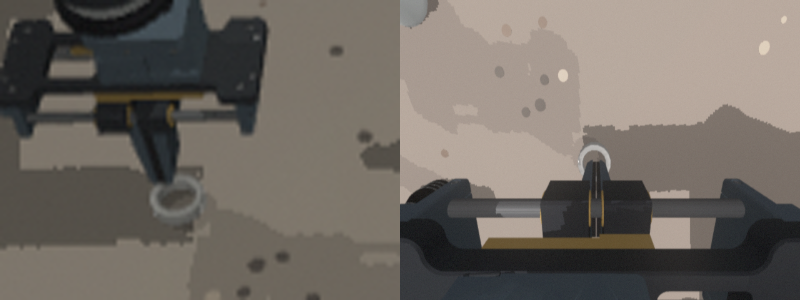

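The left half shows the collar lying beyond the closed fingertips, and the right half puts it near wrist pixel (312,213). I'll compute its position.

The collar hardly moved, so the fingertips must have closed above it. I'll straddle it again and go down in small steps, watching the force.

```bash
python3 -m crank '[{"dx":0.005,"dy":0,"dz":0.02,"yaw":0},{"dx":0,"dy":0,"dz":0,"yaw":0},{"dx":0,"dy":0,"dz":0,"yaw":0},{"dx":0,"dy":0,"dz":0,"yaw":0},{"dx":0,"dy":0,"dz":0,"yaw":0},{"dx":0,"dy":0,"dz":0,"yaw":0},{"dx":0,"dy":0,"dz":-0.02,"yaw":0},{"dx":0,"dy":0,"dz":-0.004,"yaw":0},{"dx":0,"dy":0,"dz":0,"yaw":0},{"dx":0,"dy":0,"dz":0,"yaw":0}]' 0.7 12
python3 -m crank '[{"dx":0,"dy":0,"dz":-0.0025,"yaw":0},{"dx":0,"dy":0,"dz":0,"yaw":0},{"dx":0,"dy":0,"dz":0,"yaw":0}]'
python3 -m crank '[{"dx":0,"dy":0,"dz":-0.0025,"yaw":0},{"dx":0,"dy":0,"dz":0,"yaw":0},{"dx":0,"dy":0,"dz":0,"yaw":0}]'
```

```text
time_s: 4.92
ee_pos: [533.4, -248.4, 9.6]
ee_rot: [180.0, -0.0, -9.7]
force: [1.1, -0.6, 0.1]
gripper_width: 63.9
gripper_force: 0.0
time_s: 5.3
ee_pos: [533.3, -248.3, 7.6]
ee_rot: [180.0, -0.0, -9.7]
force: [0.2, -0.4, -0.7]
gripper_width: 63.7
gripper_force: 0.0
time_s: 5.68
ee_pos: [533.2, -248.3, 5.4]
ee_rot: [180.0, 0.0, -9.7]
force: [-1.3, 0.7, 0.6]
gripper_width: 63.7
gripper_force: 0.0
```

```bash
python3 -m crank '[{"dx":0,"dy":0,"dz":-0.0025,"yaw":0},{"dx":0,"dy":0,"dz":0,"yaw":0},{"dx":0,"dy":0,"dz":-0.0025,"yaw":0},{"dx":0,"dy":0,"dz":0,"yaw":0}]'
python3 -m crank '[{"dx":0,"dy":0,"dz":-0.0025,"yaw":0},{"dx":0,"dy":0,"dz":0,"yaw":0},{"dx":0,"dy":0,"dz":0,"yaw":0}]'
```

```text
time_s: 6.18
ee_pos: [533.1, -248.2, 1.3]
ee_rot: [-180.0, 0.0, -9.7]
force: [0.3, -0.5, -0.1]
gripper_width: 64.2
gripper_force: 0.0
time_s: 6.55
ee_pos: [533.2, -248.3, -0.5]
ee_rot: [180.0, -0.0, -9.7]
force: [-0.3, 0.4, 0.0]
gripper_width: 63.9
gripper_force: 0.0
```

```bash
python3 -m crank '[{"dx":0,"dy":0,"dz":-0.0025,"yaw":0},{"dx":0,"dy":0,"dz":0,"yaw":0},{"dx":0,"dy":0,"dz":0,"yaw":0}]'
python3 -m crank '[{"dx":0,"dy":0,"dz":-0.0025,"yaw":0},{"dx":0,"dy":0,"dz":0,"yaw":0},{"dx":0,"dy":0,"dz":0,"yaw":0}]'
python3 -m crank '[{"dx":0,"dy":0,"dz":0,"yaw":0},{"dx":0,"dy":0,"dz":0,"yaw":0},{"dx":0,"dy":0,"dz":0,"yaw":0},{"dx":0,"dy":0,"dz":0,"yaw":0},{"dx":0,"dy":0,"dz":0,"yaw":0},{"dx":0,"dy":0,"dz":0,"yaw":0}]' 0 12
```

```text
time_s: 6.92
ee_pos: [533.2, -248.3, -2.6]
ee_rot: [180.0, 0.0, -9.7]
force: [-0.6, -0.9, 0.7]
gripper_width: 63.6
gripper_force: 0.0
time_s: 7.3
ee_pos: [533.2, -248.2, -4.6]
ee_rot: [180.0, 0.0, -9.7]
force: [0.2, -0.3, -0.6]
gripper_width: 63.9
gripper_force: 0.0
time_s: 8.05
ee_pos: [533.2, -248.3, -4.5]
ee_rot: [180.0, -0.0, -9.7]
force: [0.1, 0.6, 1.0]
gripper_width: 6.7
gripper_force: 0.0
```

```bash
python3 - <<'E'
from h import *
a,K,T=grab("scene");K2,T2=cal("wrist");b,_,_=grab("wrist")
P=telemetry.state()['ee_pos'];print(P)
c=[]
for im,o,s in((a,(165,180),10),(b,(272,180),5)):
    w,h=(40,60) if s==10 else (80,120)
    q=cv2.resize(im[o[1]:o[1]+h,o[0]:o[0]+w],None,fx=s,fy=s,interpolation=cv2.INTER_CUBIC);c.append(q)
im=np.hstack(c);cv2.imwrite('pics/c4.png',(255*(im[:,:,::-1]/255.)**.6).astype(np.uint8))
for z in(0,12,24):print(proj([P[0],P[1],z],K,T),proj([P[0],P[1],z],K2,T2))
E
```

```text
[ 533.20526084 -248.27796927   -4.51619087]
[192.57340875 211.99381176] [313.16799757 221.12625209]
[191.69225233 209.11574049] [313.16676149 227.35389617]
[190.79786    206.19443749] [313.16537464 234.34112687]
```

View pics/c4.png

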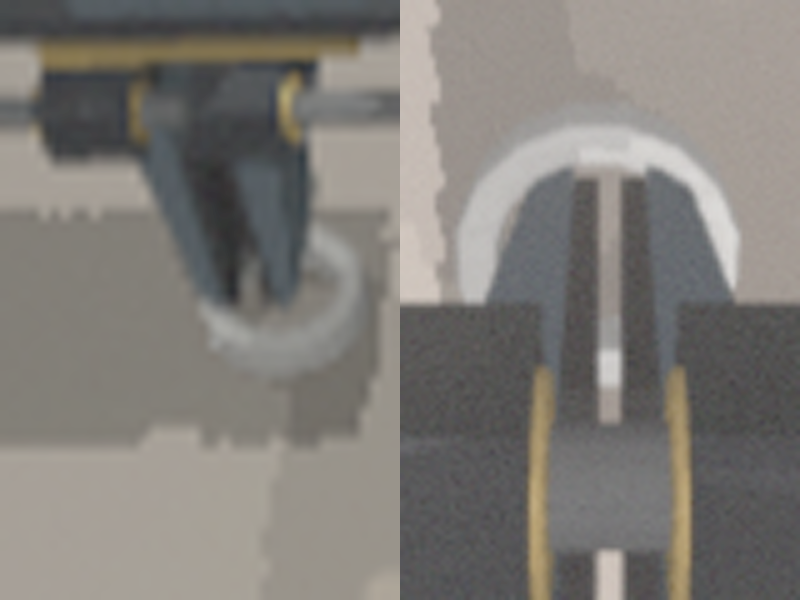

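The fingertips (scene pixel about (191,210), wrist pixel about (314,215)) stand about 15 mm above the ring, so they sit much higher than the nominal tool offset says. I'll open and keep going down, watching the force.

```bash
python3 -m crank '[{"dx":-0.002,"dy":0.001,"dz":0,"yaw":0},{"dx":0,"dy":0,"dz":0,"yaw":0},{"dx":0,"dy":0,"dz":0,"yaw":0},{"dx":0,"dy":0,"dz":0,"yaw":0},{"dx":0,"dy":0,"dz":0,"yaw":0},{"dx":0,"dy":0,"dz":-0.005,"yaw":0},{"dx":0,"dy":0,"dz":-0.005,"yaw":0},{"dx":0,"dy":0,"dz":0,"yaw":0}]' 0.7 12
python3 -m crank '[{"dx":0,"dy":0,"dz":-0.004,"yaw":0},{"dx":0,"dy":0,"dz":0,"yaw":0}]'
python3 -m crank '[{"dx":0,"dy":0,"dz":-0.003,"yaw":0},{"dx":0,"dy":0,"dz":0,"yaw":0}]'
python3 -m crank '[{"dx":0,"dy":0,"dz":-0.003,"yaw":0},{"dx":0,"dy":0,"dz":0,"yaw":0}]'
```

```text
time_s: 9.15
ee_pos: [531.2, -247.3, -13.1]
ee_rot: [-180.0, 0.1, -9.7]
force: [0.3, 0.1, 0.8]
gripper_width: 64.0
gripper_force: 0.0
time_s: 9.4
ee_pos: [531.4, -247.4, -16.0]
ee_rot: [-180.0, 0.0, -9.7]
force: [-0.4, -0.2, 0.0]
gripper_width: 63.9
gripper_force: 0.0
time_s: 9.65
ee_pos: [531.5, -247.4, -18.3]
ee_rot: [180.0, 0.0, -9.7]
force: [-0.2, 0.0, -1.4]
gripper_width: 63.9
gripper_force: 0.0
time_s: 9.9
ee_pos: [531.4, -247.4, -20.7]
ee_rot: [-180.0, 0.0, -9.7]
force: [0.2, 0.2, -0.5]
gripper_width: 64.0
gripper_force: 0.0
```

```bash
python3 -m crank '[{"dx":0,"dy":0,"dz":-0.003,"yaw":0},{"dx":0,"dy":0,"dz":0,"yaw":0}]'
python3 -m crank '[{"dx":0,"dy":0,"dz":-0.0025,"yaw":0},{"dx":0,"dy":0,"dz":0,"yaw":0}]'
python3 -m crank '[{"dx":0,"dy":0,"dz":0,"yaw":0},{"dx":0,"dy":0,"dz":0,"yaw":0},{"dx":0,"dy":0,"dz":0,"yaw":0},{"dx":0,"dy":0,"dz":0,"yaw":0},{"dx":0,"dy":0,"dz":0,"yaw":0}]' 0.2 12
```

```text
time_s: 10.15
ee_pos: [531.4, -247.4, -23.2]
ee_rot: [-180.0, 0.0, -9.7]
force: [0.3, -0.1, -0.6]
gripper_width: 63.9
gripper_force: 0.0
time_s: 10.4
ee_pos: [531.5, -247.4, -25.1]
ee_rot: [-180.0, 0.0, -9.7]
force: [-1.1, 0.1, 0.3]
gripper_width: 63.8
gripper_force: 0.0
time_s: 11.02
ee_pos: [531.6, -247.5, -24.9]
ee_rot: [180.0, -0.0, -9.7]
force: [0.2, -0.5, 1.3]
gripper_width: 41.1
gripper_force: 12.0
```

The collar is gripped at 41 mm. With the reading at -25 the collar's underside is on the slab, so underside height = TCP reading + 25. I'll lift it and look at the torch.

```bash
python3 -m crank '[{"dx":0,"dy":0,"dz":0.03,"yaw":0},{"dx":0,"dy":0,"dz":0.06,"yaw":0},{"dx":0,"dy":0,"dz":0.06,"yaw":0},{"dx":0,"dy":0,"dz":0.019,"yaw":0},{"dx":-0.025,"dy":0.055,"dz":0,"yaw":0},{"dx":-0.025,"dy":0.06,"dz":0,"yaw":0},{"dx":-0.025,"dy":0.06,"dz":0,"yaw":0},{"dx":-0.025,"dy":0.06,"dz":0,"yaw":0},{"dx":0,"dy":0.03,"dz":0,"yaw":0},{"dx":0,"dy":0,"dz":0,"yaw":0}]' 0.2 20
python3 -m crank '[{"dx":0,"dy":0,"dz":0,"yaw":0},{"dx":0,"dy":0,"dz":0,"yaw":0}]'
python3 - <<'E'
from h import *
K,T=cal("wrist");im,_,_=grab("wrist")
for h in (0,115): print(proj([521,-34,h],K,T),proj([524,-34,h],K,T))
z=cv2.resize(im[60:285,220:420],None,fx=2.6,fy=2.6,interpolation=cv2.INTER_CUBIC);z=(255*(z/255.)**.5).astype(np.uint8)
cv2.imwrite('pics/w5.png',z[:,:,::-1]);cv2.imwrite('pics/w5full.png',im[:,:,::-1]);np.savez('w5.npz',K=K,T=T)
print(telemetry.state()['ee_pos'])
E
```

```text
time_s: 12.28
ee_pos: [450.6, -34.2, 109.5]
ee_rot: [180.0, 0.1, -9.5]
force: [-0.3, 0.2, -0.3]
gripper_width: 40.4
gripper_force: 20.0
time_s: 12.52
ee_pos: [451.6, -36.3, 109.9]
ee_rot: [180.0, 0.0, -9.8]
force: [-0.3, -0.4, -0.0]
gripper_width: 40.7
gripper_force: 20.0
[300.20678417 123.32928619] [299.70141792 120.50956608]
[292.79395686 129.49279127] [291.96443665 125.07297126]
[451.65456106 -36.29990825 109.98833694]
```

View pics/w5.png

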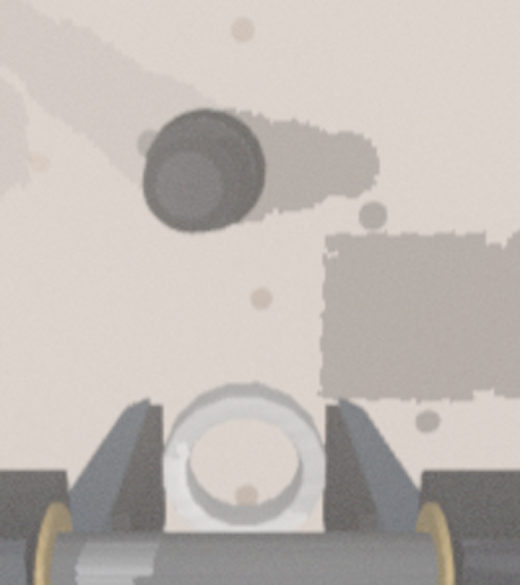

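The collar is held level between the fingers, with its hole centre at crop (245,463). The tail end is at crop (188,186). I'll compute the shift between them.

```bash
python3 - <<'E'
from h import *
d=np.load('w5.npz');K,T=d['K'],d['T'];s=lambda u,v:(220-.3+u/2.6,60-.3+v/2.6)
t=on_plane(s(188,186),K,T,115);h=on_plane(s(204,170),K,T,20)
print(t,h)
img=cv2.cvtColor(cv2.imread('pics/w5full.png'),cv2.COLOR_BGR2GRAY)
for v in(418,):
  pass
print("tcp",telemetry.state()['ee_pos'])
for z in(140,147,154): print(z,on_plane(s(245,463),K,T,z), "outer front",on_plane(s(245,394),K,T,z),"sides",np.linalg.norm(on_plane(s(164,465),K,T,z)-on_plane(s(327,465),K,T,z)))
E
```

```text
[519.93781435 -33.24220592 115.        ] [520.20380717 -32.64026455  20.        ]
tcp [451.65456106 -36.29990825 109.98833694]
140 [449.79305161 -36.5327507  140.        ] outer front [468.50398253 -39.73127337 140.        ] sides 42.29565761053302
147 [453.04476548 -37.06852088 147.        ] outer front [470.99366807 -40.13677933 147.        ] sides 40.573108938226596
154 [456.29647935 -37.60429107 154.        ] outer front [473.48335362 -40.54228529 154.        ] sides 38.85056026592018
```

```bash
python3 -m crank '[{"dx":0.03,"dy":0.002,"dz":0,"yaw":0},{"dx":0.036,"dy":0.0025,"dz":0,"yaw":0},{"dx":0.02,"dy":0,"dz":0,"yaw":0},{"dx":0,"dy":0,"dz":0,"yaw":0},{"dx":0,"dy":0,"dz":-0.015,"yaw":0},{"dx":0,"dy":0,"dz":-0.01,"yaw":0},{"dx":0,"dy":0,"dz":0,"yaw":0},{"dx":0,"dy":0,"dz":0,"yaw":0}]'
python3 -m crank '[{"dx":0,"dy":0,"dz":-0.004,"yaw":0},{"dx":0,"dy":0,"dz":-0.004,"yaw":0},{"dx":0,"dy":0,"dz":0,"yaw":0}]'
```

```text
time_s: 13.58
ee_pos: [520.3, -31.9, 90.4]
ee_rot: [180.0, -0.0, -9.7]
force: [-0.5, 0.4, 0.0]
gripper_width: 40.7
gripper_force: 20.0
time_s: 13.95
ee_pos: [520.3, -31.9, 83.6]
ee_rot: [180.0, 0.0, -9.7]
force: [0.6, -1.6, -2.1]
gripper_width: 40.7
gripper_force: 20.0
```

```bash
python3 -m crank '[{"dx":0,"dy":0,"dz":0,"yaw":0},{"dx":0,"dy":0,"dz":0,"yaw":0}]'
python3 - <<'E'
from h import *
im,K,T=grab("scene","s6.png")
f=[telemetry.state()['force']]
for i in range(6): eyes.grab_frame("wrist"); f.append(telemetry.state()['force'])
print(np.mean(f,0),np.std(f,0))
z=cv2.resize(im[135:215,225:325],(600,480),interpolation=cv2.INTER_CUBIC);cv2.imwrite('pics/s6z.png',(255*(z[:,:,::-1]/255.)**.5).astype(np.uint8))
E
```

```text
time_s: 14.2
ee_pos: [520.5, -31.9, 83.9]
ee_rot: [180.0, -0.0, -9.7]
force: [-0.1, -0.3, -0.5]
gripper_width: 40.6
gripper_force: 20.0
[ 0.35751088 -0.02199814 -0.32820784] [0.33829466 0.63637851 0.66162344]
```

```bash
python3 -m crank '[{"dx":0,"dy":-0.001,"dz":-0.006,"yaw":0},{"dx":0,"dy":0,"dz":-0.006,"yaw":0},{"dx":0,"dy":0,"dz":0,"yaw":0}]'
python3 -m crank '[{"dx":0,"dy":0,"dz":-0.006,"yaw":0},{"dx":0,"dy":0,"dz":-0.006,"yaw":0},{"dx":0,"dy":0,"dz":-0.006,"yaw":0},{"dx":0,"dy":0,"dz":-0.006,"yaw":0},{"dx":0,"dy":0,"dz":-0.006,"yaw":0},{"dx":0,"dy":0,"dz":0,"yaw":0},{"dx":0,"dy":0,"dz":0,"yaw":0}]'
python3 -m crank '[{"dx":0,"dy":0,"dz":-0.003,"yaw":0},{"dx":0,"dy":0,"dz":0,"yaw":0}]'
```

```text
time_s: 14.92
ee_pos: [520.0, -32.6, 73.6]
ee_rot: [180.0, 0.1, -9.7]
force: [0.3, -0.7, 0.0]
gripper_width: 40.9
gripper_force: 20.0
time_s: 15.8
ee_pos: [520.5, -32.7, 50.3]
ee_rot: [180.0, -0.0, -9.7]
force: [0.6, -0.2, 0.1]
gripper_width: 40.5
gripper_force: 20.0
time_s: 16.05
ee_pos: [520.4, -32.7, 47.8]
ee_rot: [180.0, 0.0, -9.7]
force: [0.2, -0.4, -0.4]
gripper_width: 40.7
gripper_force: 20.0
```

```bash
python3 -m crank '[{"dx":0,"dy":0,"dz":-0.002,"yaw":0},{"dx":0,"dy":0,"dz":0,"yaw":0}]'
python3 -m crank '[{"dx":0,"dy":0,"dz":-0.0015,"yaw":0},{"dx":0,"dy":0,"dz":0,"yaw":0}]'
```

```text
time_s: 16.3
ee_pos: [520.3, -32.7, 46.2]
ee_rot: [180.0, 0.0, -9.7]
force: [0.1, 0.6, -0.7]
gripper_width: 40.6
gripper_force: 20.0
time_s: 16.55
ee_pos: [520.5, -32.7, 45.1]
ee_rot: [180.0, -0.0, -9.7]
force: [-0.1, 0.3, -0.9]
gripper_width: 41.1
gripper_force: 20.0
```

```bash
python3 -m crank '[{"dx":0,"dy":0,"dz":0,"yaw":0},{"dx":0,"dy":0,"dz":0,"yaw":0},{"dx":0,"dy":0,"dz":0,"yaw":0},{"dx":0,"dy":0,"dz":0,"yaw":0},{"dx":0,"dy":0,"dz":0,"yaw":0},{"dx":0,"dy":0,"dz":0,"yaw":0},{"dx":0,"dy":0,"dz":0,"yaw":0}]' 0.75 20
```

```text
time_s: 17.42
ee_pos: [520.4, -32.7, 45.1]
ee_rot: [180.0, -0.0, -9.7]
force: [-0.4, -1.1, 0.2]
gripper_width: 68.5
gripper_force: 0.0
```

Next I'll raise the fingers to tail height and check in the images that the collar is seated.

```bash
python3 -m crank '[{"dx":0,"dy":0,"dz":0.01,"yaw":0},{"dx":0,"dy":0,"dz":0.01,"yaw":0},{"dx":0,"dy":0,"dz":0,"yaw":0},{"dx":0,"dy":0,"dz":0,"yaw":0}]'
python3 - <<'E'
from h import *
for n,f in(("scene","s7.png"),("wrist","w7.png")):
    im,K,T=grab(n,f);g=cv2.cvtColor(im,cv2.COLOR_RGB2GRAY)
    for z in(70,76,82,115):print(n,z,proj([520.3,-33,z],K,T).round(1))
    if n=="scene":
        print(g[160:200,264:288:2])
E
```

```text
time_s: 17.92
ee_pos: [520.3, -32.7, 61.2]
ee_rot: [180.0, -0.0, -9.7]
force: [-0.5, 0.0, -0.1]
gripper_width: 68.3
gripper_force: 0.0
scene 70 [273.6 178.6]
scene 76 [273.4 177. ]
scene 82 [273.3 175.4]
scene 115 [272.5 166.4]
[[116 116 116 116 117 116 118 117 116 116 117  74]
 [116 116 116 116 116 116 117 116 117 117 116  73]
 [117 116 116 117 116 117 116 117 116 117 117  73]
 [116 117 117 105 103 102 116 116 117 117 118  73]
 [116 116 111  62  41  39 101 117 117 117 117  72]
 [117 116  85  20  18  19  19 115 117 117 117  79]
 [116 117  45  17  17  19  20 108 116 117 116  94]
 [115 117  27  22  20  19  15  90 117 116 116  94]
 [117 116  23  18  21  18  20  89 117 116 116  94]
 [117 117  27  20  23  20  18  83 117 117 117 101]
 [116 117  30  18  23  19  18  64 115 118 116 116]
 [116 117  34  21  20  22  17  65 112 117 116 117]
 [117 118  34  15  18  17  16  64 114 116 117 116]
 [117 111  37  18  17  18  18  45 111 116 117 116]
 [118 101  43  19  17  22  17  29 100 113 116 117]
 [117 100  41  19  17  18  16  27  99 101 117 118]
 [117 102  51  17  18  21  16  18  99 101 117 116]
 [117
[... 561 characters left out ...]
  46  15  13  13  15  15  18  29  17 116 116]
 [ 78  35  14  19  13  15  12  14  21  18 114 116]
 [ 79  32  15  19  17  15  18  25  16  18 115 117]
 [ 79  27  15  18  18  23  22  17  17  16 115 117]
 [ 78  32  15  16  14  20  14  14  17  16 110 117]
 [ 79  40  15  16  17  14  18  18  18  16  98 113]
 [ 79  52  15  15  14  15  17  17  13  23  89 102]
 [ 78  57  20  11  15  15  15  18  16  37  84 102]
 [ 79  60  28  16  15  14  13  17  21  37  79 102]
 [ 79  72  30  23  21  19  23  23  30  34  79  97]
 [ 78  78  29  23  33  21  27  30  27  32  64  80]
 [ 78  78  36  28  22  30  21  25  27  38  64  79]]
wrist 70 [313.6 223.2]
wrist 76 [313.6 226.4]
wrist 82 [313.6 229.7]
wrist 115 [313.7 252.2]
```

```bash
python3 - <<'E'
from h import *
K,T=cal("scene");c=np.array([520.3,-33,0])
a=np.linspace(0,2*np.pi,73)
def rim(r,z): return np.array([proj(c+[r*np.cos(t),r*np.sin(t),z],K,T) for t in a])
print("tail top row",rim(9,115)[:,1].min(),rim(13,111)[:,1].min())
for z in(70,74): r=rim(21,z);print(z,"bottom row",r[:,1].max(),"cols",r[:,0].min(),r[:,0].max(),"inner top-front",rim(14.5,z+12)[:,1].max(), "top outer back",rim(21,z+12)[:,1].min())
print("head bottom row",rim(23,0)[:,1].max())
g=cv2.imread('pics/s7.png',0);print(g[196:216,272:276])
E
```

```text
tail top row 163.72999612738155 163.65891767808372
70 bottom row 184.90613270961285 cols 265.23822102115344 281.9124027600165 inner top-front 179.7666389225405 top outer back 169.22240494940377
74 bottom row 183.8559564604615 cols 265.12359451337954 281.8398355152603 inner top-front 178.6988537753799 top outer back 168.1475615178272
head bottom row 203.05872785805707
[[ 15  11  13  15]
 [ 20  17  18  23]
 [ 32  24  21  30]
 [ 22  25  30  25]
 [ 21  34  39  34]
 [ 27  30  26  23]
 [ 47  33  32  45]
 [ 90  78  72  86]
 [114 117 106 107]
 [115 117 117 117]
 [115 116 117 117]
 [115 116 117 117]
 [116 116 116 117]
 [117 117 117 117]
 [117 117 117 116]
 [117 117 117 116]
 [117 116 117 116]
 [116 117 116 117]
 [116 116 116 117]
 [116 117 117 117]]
```

The collar's edges match a seated ring within the image accuracy, and the torch stands upright. I'll grip the tail lightly, so the torch can pivot between the pads while its lens rim stays on the slab.

```bash
python3 -m crank '[{"dx":0,"dy":0,"dz":0,"yaw":0},{"dx":0,"dy":0,"dz":0,"yaw":0},{"dx":0,"dy":0,"dz":0,"yaw":0},{"dx":0,"dy":0,"dz":0,"yaw":0},{"dx":0,"dy":0,"dz":0,"yaw":0},{"dx":0,"dy":0,"dz":0,"yaw":0}]' 0 5
```

```text
time_s: 18.77
ee_pos: [520.3, -32.8, 61.0]
ee_rot: [180.0, 0.0, -9.7]
force: [0.3, 0.0, -0.0]
gripper_width: 25.8
gripper_force: 5.0
```

```bash
python3 -m crank '[{"dx":-0.0044,"dy":0.00075,"dz":0.0005,"yaw":0},{"dx":-0.0044,"dy":0.00075,"dz":0.0005,"yaw":0},{"dx":-0.0044,"dy":0.00075,"dz":0.0005,"yaw":0},{"dx":-0.0044,"dy":0.00075,"dz":0.0005,"yaw":0},{"dx":-0.0044,"dy":0.00075,"dz":0.0003,"yaw":0},{"dx":0,"dy":0,"dz":0,"yaw":0},{"dx":0,"dy":0,"dz":0,"yaw":0}]'
cat > tilt.py <<'E'
from h import *
im,K,T=grab("scene","t.png");g=cv2.cvtColor(im,cv2.COLOR_RGB2GRAY)
print(telemetry.state()['ee_pos'])
for v in range(166,216,4):
    r=g[v,250:310]; q=np.where(r<55)[0]+250; print(v,q.min() if len(q) else None,q.max() if len(q) else None)
print(g[196:212,274])
E
python3 tilt.py
```

```text
time_s: 19.65
ee_pos: [503.0, -29.7, 63.0]
ee_rot: [180.0, -0.0, -9.7]
force: [-1.0, -0.4, -1.2]
gripper_width: 25.6
gripper_force: 5.0
[502.99977076 -29.71172801  62.96772628]
166 264 281
170 266 281
174 None None
178 268 281
182 267 282
186 266 283
190 250 283
194 269 281
198 None None
202 None None
206 None None
210 None None
214 None None
[ 28  65 107 116 116 117 116 117 116 117 117 116 117 117 116 117]
```

The head moved along with the tool, because the rise lifted the torch off the slab. I'll set it down, regrip a little higher and tilt while pressing lightly down.

```bash
python3 -m crank '[{"dx":0,"dy":0,"dz":-0.0025,"yaw":0},{"dx":0,"dy":0,"dz":-0.001,"yaw":0},{"dx":0,"dy":0,"dz":0,"yaw":0}]' 
python3 -m crank '[{"dx":0,"dy":0,"dz":0,"yaw":0},{"dx":0,"dy":0,"dz":0,"yaw":0},{"dx":0,"dy":0,"dz":0,"yaw":0},{"dx":0,"dy":0,"dz":0.006,"yaw":0},{"dx":0,"dy":0,"dz":0,"yaw":0}]' 0.5 5
python3 -m crank '[{"dx":0,"dy":0,"dz":0,"yaw":0},{"dx":0,"dy":0,"dz":0,"yaw":0},{"dx":0,"dy":0,"dz":0,"yaw":0},{"dx":0,"dy":0,"dz":0,"yaw":0},{"dx":0,"dy":0,"dz":-0.0015,"yaw":0},{"dx":0,"dy":0,"dz":0,"yaw":0}]' 0 5
python3 tilt.py
```

```text
time_s: 20.08
ee_pos: [503.3, -29.9, 60.8]
ee_rot: [180.0, -0.1, -9.7]
force: [-1.3, -1.2, 5.1]
gripper_width: 25.6
gripper_force: 5.0
time_s: 20.7
ee_pos: [503.2, -29.7, 65.4]
ee_rot: [-180.0, -0.1, -9.7]
force: [-0.2, 0.3, 0.9]
gripper_width: 45.3
gripper_force: 0.0
time_s: 21.45
ee_pos: [503.2, -29.9, 64.4]
ee_rot: [180.0, -0.1, -9.7]
force: [-0.7, -0.3, 5.8]
gripper_width: 25.8
gripper_force: 5.0
[503.19493238 -29.8848172   64.3728241 ]
166 264 281
170 266 280
174 None None
178 268 280
182 267 282
186 266 283
190 250 283
194 268 282
198 None None
202 None None
206 None None
210 None None
214 None None
[ 30  60 106 116 116 116 117 117 117 117 117 116 116 116 115 117]
```

```bash
python3 -m crank '[{"dx":-0.0044,"dy":0.00075,"dz":0,"yaw":0},{"dx":-0.0044,"dy":0.00075,"dz":0,"yaw":0},{"dx":-0.0044,"dy":0.00075,"dz":0,"yaw":0},{"dx":-0.0044,"dy":0.00075,"dz":0,"yaw":0},{"dx":0,"dy":0,"dz":0,"yaw":0}]'
python3 tilt.py
```

```text
time_s: 22.12
ee_pos: [489.9, -27.3, 64.6]
ee_rot: [-180.0, -0.2, -9.7]
force: [0.9, -0.3, 4.7]
gripper_width: 26.0
gripper_force: 5.0
[489.98866027 -27.26906153  64.60085506]
166 266 281
170 None None
174 268 281
178 268 281
182 267 283
186 266 283
190 250 283
194 269 280
198 None None
202 None None
206 None None
210 None None
214 None None
[ 42  78 107 116 116 116 116 116 117 116 117 117 116 116 116 116]
```

The base stayed put and the torch is tilting, so I'll carry on.

```bash
python3 -m crank '[{"dx":-0.0044,"dy":0.00075,"dz":0,"yaw":0},{"dx":-0.0044,"dy":0.00075,"dz":0,"yaw":0},{"dx":-0.0044,"dy":0.00075,"dz":-0.0003,"yaw":0},{"dx":-0.0044,"dy":0.00075,"dz":-0.0004,"yaw":0},{"dx":-0.0044,"dy":0.00075,"dz":-0.0005,"yaw":0},{"dx":-0.0044,"dy":0.00075,"dz":-0.0006,"yaw":0},{"dx":-0.002,"dy":0.0003,"dz":-0.0003,"yaw":0},{"dx":0,"dy":0,"dz":0,"yaw":0},{"dx":0,"dy":0,"dz":0,"yaw":0}]'
python3 tilt.py
```

```text
time_s: 23.3
ee_pos: [465.9, -23.4, 61.9]
ee_rot: [180.0, 0.0, -9.7]
force: [-1.4, 0.3, 4.6]
gripper_width: 26.0
gripper_force: 5.0
[465.94690598 -23.43156281  61.94974694]
166 None None
170 268 281
174 268 281
178 267 282
182 266 283
186 267 283
190 250 282
194 None None
198 None None
202 None None
206 None None
210 None None
214 None None
[ 77 106 116 116 116 116 116 116 116 116 116 115 116 116 116 117]
```

The collar's image moved back about as a 20° tilt would, while the base stayed put. Now I'll tighten the grip and lift.

```bash
python3 -m crank '[{"dx":0,"dy":0,"dz":0,"yaw":0},{"dx":0,"dy":0,"dz":0,"yaw":0},{"dx":0,"dy":0,"dz":0.015,"yaw":0},{"dx":0,"dy":0,"dz":0.04,"yaw":0},{"dx":0,"dy":0,"dz":0.06,"yaw":0},{"dx":0,"dy":0,"dz":0.06,"yaw":0},{"dx":0,"dy":0,"dz":0.04,"yaw":0},{"dx":0,"dy":0,"dz":0.012,"yaw":0},{"dx":0,"dy":0,"dz":0,"yaw":0},{"dx":0,"dy":0,"dz":0,"yaw":0}]' 0 45
python3 -m crank '[{"dx":0.025,"dy":0.03,"dz":0,"yaw":0},{"dx":0.032,"dy":0.04,"dz":0,"yaw":0},{"dx":0.032,"dy":0.04,"dz":0,"yaw":0},{"dx":0.032,"dy":0.04,"dz":0,"yaw":0},{"dx":0.018,"dy":0.024,"dz":0,"yaw":0},{"dx":0,"dy":0,"dz":0,"yaw":0},{"dx":0,"dy":0,"dz":0,"yaw":0},{"dx":0,"dy":0,"dz":0,"yaw":0}]'
python3 - <<'E'
from h import *
a,K,T=grab("scene","f_s.png");K2,T2=cal("wrist");b,_,_=grab("wrist","f_w.png");c,K3,T3=grab("top","f_t.png")
np.savez('f.npz',K2=K2,T2=T2)
L=np.array([646.5,103.7,95.5]);ax=np.array([-.338,.0595,.939])
for s in(0,100,170,182,215):print(s,proj(L+s*ax,K,T).round(1),proj(L+s*ax,K2,T2).round(1))
print(telemetry.state())
f=lambda im,y0,y1,x0,x1:cv2.resize(im[y0:y1,x0:x1],(400,600),interpolation=cv2.INTER_CUBIC)
im=np.hstack([f(a,100,250,290,390),f(b,100,340,240,400)])
cv2.imwrite('pics/fin.png',(255*(im[:,:,::-1]/255.)**.5).astype(np.uint8))
E
```

```text
time_s: 24.6
ee_pos: [464.9, -23.3, 241.8]
ee_rot: [180.0, 0.2, -9.7]
force: [-0.6, -1.0, -2.6]
gripper_width: 25.3
gripper_force: 45.0
time_s: 25.6
ee_pos: [576.5, 114.9, 243.5]
ee_rot: [180.0, 0.0, -9.8]
force: [0.8, -1.1, -1.8]
gripper_width: 24.9
gripper_force: 45.0
0 [337.9 202.9] [312.5 119.9]
100 [339.  164.9] [312.2 160.7]
170 [339.8 136.2] [311.8 208.7]
182 [340. 131.] [311.7 219.8]
215 [340.4 116.6] [311.4 256.8]
{'time_s': 25.75, 'qpos': array([ 1.01735064e+01,  1.77931814e+01,  8.16529469e+01, -1.15733472e-02,
        8.05430185e+01,  1.09932968e+02]), 'qvel': array([ 0.15388989,  0.05257607, -0.20957149,  0.07595112, -0.057298  ,
        0.01313633]), 'effort': array([ 1.90154527e-02, -4.29684305e+01, -2.51802170e+01, -4.85628349e-03,
       -1.19562359e-01, -6.81493420e-04]), 'ee_pos': array([576.85749203, 115.12718835, 243.9332988 ]), 'ee_rot': array([ 1.79992968e+02, -1.40950011e-02, -9.75756035e+00]), 'force': array([ 0.75889509,  0.65536684, -1.16707127]), 'torque': array([0.10848618, 0.0385378 , 0.05031475]), 'gripper_force': 44.996928416112496, 'gripper_width': 24.89159276023287}
```

View pics/fin.png

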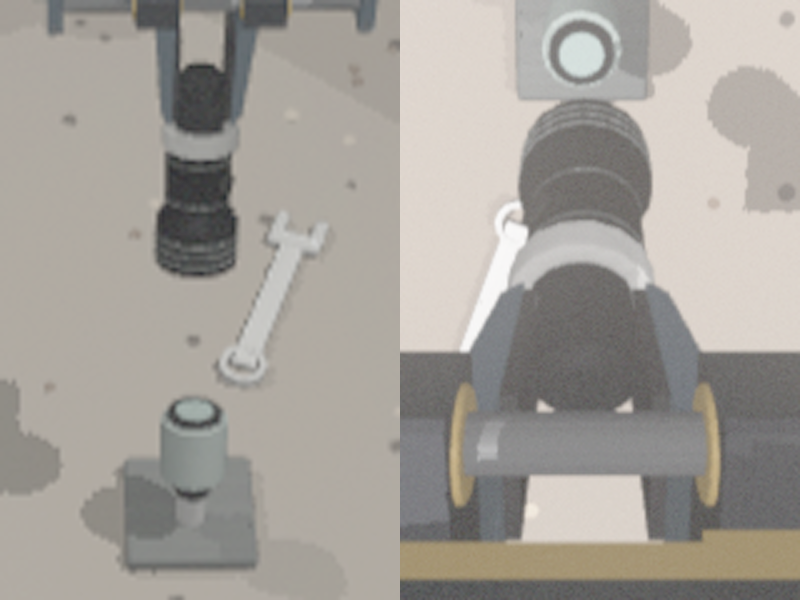

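The torch hangs tilted above the camera with the collar seated. In the scene half the lens rim's bottom is at (197,277) and the tail top at (202,63). In the wrist half the rim's far edge is at (583,99). I'll fit the torch pose to these edges.

```bash
python3 - <<'E'
from h import *
from scipy.optimize import least_squares
d=np.load('f.npz');S=cal("scene");W=(d['K2'],d['T2']);a=np.linspace(0,2*np.pi,181)
def ax(t,z): return np.array([np.sin(t)*np.cos(z),np.sin(t)*np.sin(z),np.cos(t)])
def rims(p,n,C,L):
    e=np.cross(n,[0,1,0]);e/=np.linalg.norm(e);f=np.cross(n,e);K,T=C;Ti=np.linalg.inv(T);o=[]
    for r,s in L:
        P=p+s*n+r*(np.outer(np.cos(a),e)+np.outer(np.sin(a),f))
        q=(Ti[:3,:3]@P.T).T+Ti[:3,3];q=(K@q.T).T;o.append(q[:,:2]/q[:,2:])
    return np.vstack(o)
H=[(23,0),(23,26)];TL=[(9,115),(13,111)];CO=[(21,70),(21,82)]
def pred(x):
    p,n=x[:3],ax(x[3],x[4]);o=[]
    sc=lambda q:(q+.5-[290,100])*4; wr=lambda q:(q+.5-[240,100])*2.5+[400,0]
    h=sc(rims(p,n,S,H));t=sc(rims(p,n,S,TL));c=sc(rims(p,n,S,CO))
    o+=[h[:,1].max(),h[:,0].min(),h[:,0].max(),t[:,1].min(),t[:,0].min(),t[:,0].max(),c[:,1].max(),c[:,0].min(),c[:,0].max()]
    h=wr(rims(p,n,W,H));t=wr(rims(p,n,W,TL));c=wr(rims(p,n,W,CO))
    o+=[h[:,1].min(),h[:,0].min(),h[:,0].max(),t[:,1].max(),c[:,1].min()]
    return np.array(o)
m=np.array([277,155,238,63,174,228,161,160,239,99,519,653,411,222.])
w=np.array([1/4]*9+[1/2.5]*5)
L=np.array([646.5,103.7,95.5]);A=ax(.35,np.radians(170));
e=np.cross([0,1,0],A);e/=np.linalg.norm(e);f=np.cross(A,e)
r=least_squares(lambda x:(pred(x)-m)*w,np.r_[L+100*A,.35,2.97],loss='soft_l1')
x=r.x;print(x[:3],x[3],np.degrees(x[4]),"ang err",np.arccos(ax(x[3],x[4])@A))
print(((pred(x)-m)*w).round(1));v=x[:3]-L;print("cam frame",v@e,v@f,v@A,"move needed",L+100*A-x[:3])
E
```

```text
[610.85506011 108.2979251  186.53879368] 0.35803066455825633 168.88428892753404 ang err 0.010490715118715759
[ 1.2 -0.3 -0.1  0.2  0.7 -0.6  0.6  0.  -0.2  0.3 -0.  -0.2  3.4 -1.5]
cam frame -2.746009774897109 -1.2294057282997006 97.83001892131136 move needed [1.87609796 1.35643284 2.8984776 ]
```

The fit gives a tilt error of about 0.01 rad, an offset under 3 mm and 98 mm from lens to lens. One small correction, then I'll hand in.

```bash
python3 -m crank '[{"dx":0.002,"dy":0.0015,"dz":0.003,"yaw":0},{"dx":0,"dy":0,"dz":0,"yaw":0},{"dx":0,"dy":0,"dz":0,"yaw":0},{"dx":0,"dy":0,"dz":0,"yaw":0},{"dx":0,"dy":0,"dz":0,"yaw":0},{"dx":0,"dy":0,"dz":0,"yaw":0}]'
python3 -c "
from workcell import ticket
print(ticket.job_done())"
```

```text
time_s: 26.5
ee_pos: [578.8, 117.0, 246.0]
ee_rot: [180.0, 0.0, -9.7]
force: [-0.1, -0.0, -2.6]
gripper_width: 24.9
gripper_force: 45.0
the job is handed in; nothing more can be done
None
```

I handed the job in at 26.5 s with the torch held still over the inspection camera and the collar on its shoulder; before a last 4 mm correction, my image fit gave about 98 mm lens to lens, 3 mm off centre and 0.01 rad off square, and the hand-in returned no verdict.

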